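# Start the top-loading washer

### The job

Get the washer going: push the detergent drawer fully home and push the raised lid over and gently down until it is fully shut, in whichever order you like, then press the large start button on the light blue control box right down and let it spring back. Work only with the fingertips or the outside of the fingers: do not grip the lid or drawer, reach inside the drawer or lift anything, and do not let the lid slam. Leave the small stop button and everything standing around the machine alone.

Things in the scene. Friction and masses are not known exactly. Their poses are not given: they have to be found in the camera images.
- washer: White top-loading washer, 500 mm (its x) by 560 mm (its y), standing in a bay of the counter. Origin: middle of the machine in the plane of the counter; x points from its front (towards the robot) to its rear, y to its left seen from the robot, z up. Deck top 50 mm above the origin. Round tub mouth 270 mm wide, centred 60 mm in front and 80 mm right of the origin.
- control_box (a point): Middle of the top front edge of the light blue control box on the deck's left rear, at (30, 190, 150) mm in the washer's frame. The box reaches 80 mm to either side and 200 mm back from here; its top is level but for a display hump, 30 mm high, that begins 109 mm back.
- lid_hinge (a point): Middle of the lid's hinge line, which runs along the washer's y axis; at (80, -80, 56) mm in the washer's frame.
- lid_face (a point): Point on the lid's flat outer face, midway across: 180 mm from the hinge line along the lid (105 mm short of its free edge), 20 mm off the hinge line on the outer side. The lid is a white panel 320 mm wide, 285 mm long, 26 mm thick, with an 8 mm lip on the free edge. Shut, it reaches from the hinge towards the robot, outer face up; upright, the outer face looks away from the robot over clear deck.
- lid (a joint): Lid angle in rad: 0 fully shut, 1.57 upright, stop at 1.85 (leaning back, away from the robot). Starts between 1.3 and 1.7. The hinge is stiff (about 1.2 N m) and the lid stays at any angle where it is left; it must be pushed all the way down. Lid mass about 0.6 kg. No latch.
- lid_liner: The lid's dark grey inner panel (268 by 308 mm), facing the tub. Origin on the hinge line. Not to be touched by the fingers.
- drawer_front (a point): Centre of the front face of the white detergent drawer, in the front of the light blue control box. The face is 124 mm wide and 62 mm high (its lower edge 9 mm above the deck), looks towards the robot (washer's -x). Shut, it is at (16, 190, 90) mm in the washer's frame. The drawer slides along the washer's x.
- drawer (a joint): Drawer opening in m: 0 fully home (stop), 0.12 fully out. Starts between 0.06 and 0.11. Slides with about 2 N of friction and stays where it is left.
- drawer_tray: The grey two-part tray behind the drawer's front, 150 by 110 mm, 48 mm deep, open on top. Origin under its middle. Not to be touched by the fingers.
- start_top (a point): Centre of the top of the start button: white, round, 34 mm across, in a 50 mm housing, on top of the light blue box, at (82, 215, 172) mm in the washer's frame. Pressed straight down.
- start (a joint): Travel of the start button in m: 0 released, 0.006 fully down (5 N); it springs back.
- stop_top (a point): Centre of the top of the stop button: white, round, only 20 mm across, in a 36 mm housing, on top of the box beside start, at (82, 145, 172) mm in the washer's frame. Leave it alone.
- stop (a joint): Travel of the stop button in m: 0 released, 0.006 fully down.
- scoop: White measuring cup, 54 mm across, 55 mm high, on the deck behind the lid, beside the light blue box. Origin: centre of its base.
- softener: White bottle, 64 mm across, 190 mm high, on the deck at the right rear, behind the lid's right end. Origin: centre of its base.
- jug: Blue detergent jug with handle, 75 by 150 mm, 200 mm high, on one of the counter wings beside the washer. Origin: centre of its base.
- carton: Cardboard detergent box, 80 by 140 mm, 180 mm high, on a wing of the counter. Origin: centre of its base.
- sprayer: Clear spray bottle, 72 mm across, 215 mm high, on a wing of the counter. Origin: centre of its base.
- mug: White mug, 80 mm across, 95 mm high, on a wing of the counter. Origin: centre of its base.

How it is judged:
By the outcome, as a careful person would: the job done as asked, in the order asked, and still so for the second after the job is handed in, with the robot touching nothing.
It also fails if it takes over 61 s, if anything falls off the work surface, if the arm or the gripper's body presses on something with over 40 N, if the wrist force passes 120 N, or if a joint passes its speed limit or range.

### The arm

A 6-joint arm with a two-finger parallel gripper is mounted at the origin on the work surface. World frame = base frame: x ahead of the robot, y to its left, z up, the work surface at z = 0. Lengths are in m, angles in rad, forces in N, time in s.
With the tool pointing down it reaches from about 0.3 to 0.775 m from the base axis. Payload 14.6 kg.
Tool frame: the origin (TCP) lies at the very end of the fingers, on their centre line; the grasp point (between the pads) lies 19 mm behind it; z points along the fingers, y is the line along which they close (so a half turn about z gives the same grasp; the last joint's range is limited). The gripper opens to 94 mm and grips with 3 to 60 N. Pads are 16 mm wide; open, the fingers measure 119 mm over their backs; the gripper's body (75 mm by 177 mm) begins 78 mm behind the grasp point.
Start: joints at [1.168, 0.3, 1.521, -0, 1.321, -0.067], TCP at [0.181, 0.519, 0.205] pointing down, gripper open.
Joint ranges: [-3.03, 3.03], [-0.79, 2.21], [0.23, 2.52], [-1.04, 4.18], [0, 3.07], [-2.55, 2.55]. Speed limits (rad/s): [2.22, 2.22, 2.57, 3.14, 3.14, 3.14].

### API

Orientations are given as [roll, pitch, yaw] about the fixed x, y, z axes, in that order (R = Rz(yaw) Ry(pitch) Rx(roll)).
In Python, from station import ctrl gives the robot as it stands.
- The arm moves only by the tool carry_out, never from a script. Its argument "motion" is text: rows parted by semicolons, each of 7 numbers parted by spaces: the shift along the world's x, y, z in m, then the turn, a rotation vector about the world's x, y, z in degrees, then the closure in counts, from 0 (fully open) to 255 (shut). In form: dx dy dz wx wy wz hand; .... A call has 1 to 20 rows; each row shifts and turns the commanded pose from where the row before left it; what a row does not reach is not made up. A row lasts 1/12 s, in which the tool goes at most 41.7 mm and 7.16 degrees, less where a joint would pass 70% of its speed; a pose out of reach is approached as far as the arm can. A call is refused whole if a number of a shift passes 0.0417 or a number of a turn 7.16, either way. A call with a gripper value outside its range is refused whole. The fingers move at their own pace and stop on an object; "grip_force" is the grip in N (left out, the last holds). Time passes only in rows, so rows that do not move let the fingers close. It gives the time, the measured TCP pose, the force, the opening and the grip force at its end, in the units of the state.
- ctrl.get_obs(): the state, without advancing time (a new reading comes with each control period).
- ctrl.camera(name): name is "side" or "top" or "wrist"; returns a dict with "pixels" (420x560x3 uint8, red, green, blue), "range_z" (420x560 float32, m along the optical axis (not along the pixel's ray), 0 where there is no reading), "K" (3x3 intrinsics, pixels), "position" and "attitude" of the camera in the world. Camera axes: x right, y up, looking along -z (the intrinsics and any distortion apply to the point x, -y, -z); pixel columns grow to the right and rows downward; lengths in m; the calibration is good to about 2 mm. A picture is of the moment at which its call begins.
- ctrl.hand_in(): hands the job in; it is judged then, once.
The state is a dict: "time_s": time; "qpos": joint angles; "joint_vel": joint speeds; "tau": joint torques, N m; "ee_pos": TCP position; "eef_rot": TCP orientation; "force": force on the tool from outside, world axes, zero at the start; "moment": the same for the moment, N m; "grip_width": finger opening in m; "grip_force": force on a finger pad.
Only numpy, scipy, OpenCV 4.12 (cv2) and the standard library are available. Lean on these libraries where they do the work, as an engineer would, in place of code of your own. Each camera call takes 0.05 s, during which the arm holds its last target. There are 200 camera calls.

## Working session

There is one attempt and no reset: what is moved stays moved. The work goes in short steps, Python scripts to look and compute and a tool call to move; the robot and the scene stay as the last step left them, time stands still between calls to the robot, and variables do not carry over. Pictures are saved under pics/ and viewed, at most 10 in all, crops included, and the job is handed in when it is done.

Besides the shell and the picture viewer there is one more tool, called after ">>>" by a JSON object that holds its "name" and its "arguments". carry_out: Moves the arm, as the interface text tells. Its arguments: {"type":"object","properties":{"motion":{"type":"string"},"grip_force":{"type":"number"}},"required":["motion"]}

```bash
ls; mkdir -p pics
cat > h.py <<'E'
import numpy as np, cv2
from station import ctrl
from scipy.spatial.transform import Rotation as R
def att(a):
    a=np.array(a,float)
    return a if a.shape==(3,3) else (R.from_quat(a).as_matrix() if a.size==4 else R.from_euler('xyz',a).as_matrix())
def cloud(c):
    z=c['range_z'];K=c['K'];v,u=np.mgrid[:z.shape[0],:z.shape[1]]
    p=np.dstack([(u-K[0][2])/K[0][0]*z,-(v-K[1][2])/K[1][1]*z,-z])
    return p@att(c['attitude']).T+np.array(c['position'])
def save(c,n): cv2.imwrite('pics/'+n+'.png',c['pixels'][:,:,::-1])
E
python3 - <<'E'
from h import *
print(ctrl.get_obs())
d={}
for n in ('side','top'):
    c=ctrl.camera(n);save(c,n+'0');np.savez(n+'0.npz',**c)
    print(n,{k:v for k,v in c.items() if k not in('pixels','range_z')},(c['range_z']>0).mean())
E
```

```text
pics
{'time_s': 0.0, 'qpos': array([ 1.16842250e+00,  3.00470795e-01,  1.52156749e+00,  2.32246947e-05,
        1.32073717e+00, -6.65961651e-02]), 'joint_vel': array([ 1.21382554e-03,  8.49271118e-04,  6.80094207e-04, -4.59712314e-05,
        1.33221519e-03,  6.58142327e-04]), 'tau': array([-2.26878648e-03, -5.31816351e+01, -3.52730978e+01,  7.06924126e-02,
        2.46304966e-02, -4.87463228e-05]), 'ee_pos': array([0.18111712, 0.51904033, 0.20489226]), 'eef_rot': array([-3.14041397e+00, -1.01157616e-04,  2.80580917e+00]), 'force': array([-0.50585691, -0.95924396,  0.05078415]), 'moment': array([ 0.00813351,  0.04033116, -0.03345614]), 'grip_force': 0.0, 'grip_width': 0.0940393452891493}
side {'K': array([[447.25761582,   0.        , 279.17921217],
       [  0.        , 447.25761582, 204.27911754],
       [  0.        ,   0.        ,   1.        ]]), 'position': array([ 0.59391755, -0.42331846,  1.34466324]), 'attitude': array([ 0.32713147, -0.00429935,  0.04636762])} 0.9959821428571428
top {'K': array([[415.0241424 ,   0.        , 277.19718878],
       [  0.        , 415.0241424 , 216.05689376],
       [  0.        ,   0.        ,   1.        ]]), 'position': array([0.41644768, 0.01624418, 1.27542471]), 'attitude': array([ 0.14712715, -0.01862298, -1.58989859])} 0.9960501700680272
```

View pics/side0.png

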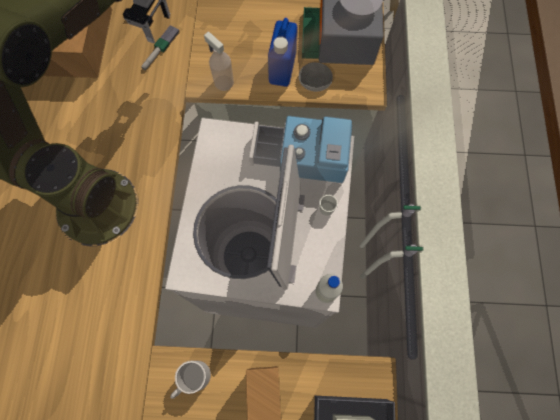

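View pics/top0.png

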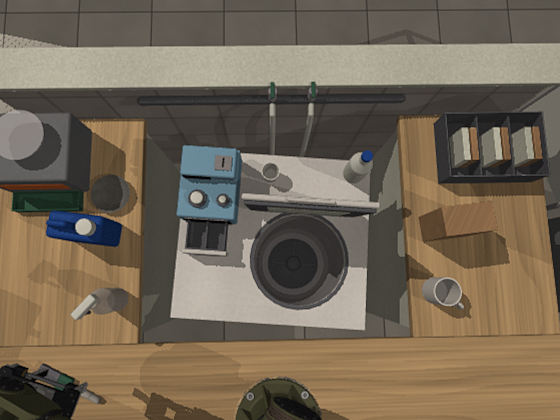

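The top view shows the washer at about (172–380, 150–330), the blue box at (180–240, 145–222), start at (195, 198), stop at (222, 200), the open drawer at (205, 237) and the nearly upright lid along (245–378, 195–213). The side view agrees. Next I measure these.

```bash
cat > m.py <<'E'
from h import *
def load(n): return dict(np.load(n))
t=load('top0.npz');s=load('side0.npz');P=cloud(t);Q=cloud(s)
for nm,c,p in(('top',t,P),('side',s,Q)):
    hsv=cv2.cvtColor(c['pixels'],cv2.COLOR_RGB2HSV)
    m=cv2.inRange(hsv,(95,60,90),(112,170,255))>0
    g=p[m]; g=g[(g[:,0]>.4)&(g[:,0]<1.0)&(abs(g[:,1])<.4)]
    h,e=np.histogram(g[:,2],np.arange(-.1,.35,.01));print(nm,[(round(a,2),b) for a,b in zip(e,h) if b>30])
for u,v in((195,198),(222,200),(205,251),(300,315),(200,300),(195,210),(210,170),(310,197),(360,300),(270,165)):print((u,v),P[v,u].round(3))
for u,v in((302,131),(299,153),(287,210),(290,160),(285,270),(220,150),(190,280),(320,280)):print('s',(u,v),Q[v,u].round(3))
E
python3 m.py
```

```text
top [(np.float64(0.14), np.int64(731)), (np.float64(0.15), np.int64(923)), (np.float64(0.17), np.int64(579)), (np.float64(0.18), np.int64(744))]
side [(np.float64(0.09), np.int64(31)), (np.float64(0.1), np.int64(32)), (np.float64(0.11), np.int64(32)), (np.float64(0.12), np.int64(42)), (np.float64(0.13), np.int64(36)), (np.float64(0.14), np.int64(771)), (np.float64(0.15), np.int64(385)), (np.float64(0.16), np.int64(44)), (np.float64(0.17), np.int64(781)), (np.float64(0.18), np.int64(340))]
(195, 198) [0.632 0.213 0.173]
(222, 200) [0.626 0.141 0.17 ]
(205, 251) [0.493 0.193 0.121]
(300, 315) [ 0.308 -0.07   0.051]
(200, 300) [0.356 0.218 0.047]
(195, 210) [0.604 0.218 0.145]
(210, 170) [0.708 0.172 0.178]
(310, 197) [ 0.653 -0.11   0.053]
(360, 300) [ 0.347 -0.246  0.051]
(270, 165) [0.744 0.009 0.089]
s (302, 131) [0.637 0.207 0.167]
s (299, 153) [0.63  0.132 0.173]
s (287, 210) [ 0.602 -0.085  0.305]
s (290, 160) [0.604 0.034 0.339]
s (285, 270) [ 0.604 -0.211  0.188]
s (220, 150) [0.382 0.189 0.051]
s (190, 280) [ 0.333 -0.227  0.051]
s (320, 280) [ 0.697 -0.229  0.169]
```

```bash
cat > m2.py <<'E'
from m import *
for nm,c,p in(('top',t,P),('side',s,Q)):
    hsv=cv2.cvtColor(c['pixels'],cv2.COLOR_RGB2HSV)
    m=cv2.inRange(hsv,(95,60,90),(112,170,255))>0
    inb=(p[...,0]>.5)&(p[...,0]<.95)&(p[...,1]>.0)&(p[...,1]<.35)&(p[...,2]>.135)&(p[...,2]<.195)
    g=p[inb&(m|(p[...,2]>.16))]
    r=cv2.minAreaRect(g[:,:2].astype(np.float32)*1000);print(nm,'box',r,cv2.boxPoints(r).round(0).tolist())
    d=(abs(p[...,2]-.05)<.012)&(p[...,0]>.2)&(p[...,0]<.95)&(abs(p[...,1])<.4)&(hsv[...,1]<60)&(hsv[...,2]>110)
    d=cv2.morphologyEx(d.astype(np.uint8),cv2.MORPH_OPEN,np.ones((3,3)))>0
    r=cv2.minAreaRect(p[d][:,:2].astype(np.float32)*1000);print(nm,'deck',r, np.median(p[d][:,2]),'c',cv2.boxPoints(r).round(0).tolist())
    for lo,hi in((.16,.2),):
        b=inb&~m&(p[...,2]>.16)&(p[...,0]<.68)&(p[...,0]>.58)
        n,l,st,ce=cv2.connectedComponentsWithStats(b.astype(np.uint8))
        for i in range(1,n):
            if st[i,4]>20:print('btn',st[i,4],p[l==i].mean(0).round(4))
    L=(p[...,0]>.5)&(p[...,0]<.75)&(p[...,1]>-.3)&(p[...,1]<.08)&(p[...,2]>.09)&(p[...,2]<.4)
    g=p[L];print('lid n',len(g),'zmax',np.percentile(g[:,2],[50,98]), hsv[L].mean(0))
    for z in np.arange(.1,.38,.03):
        k=g[abs(g[:,2]-z)<.01]
        if len(k)>10:print(round(z,2),len(k),'x',np.percentile(k[:,0],[3,50,97]).round(3),'y',np.percentile(k[:,1],[2,98]).round(3))
E
python3 m2.py | grep -v "^(\|^s"
```

```text
top [(np.float64(0.14), np.int64(731)), (np.float64(0.15), np.int64(923)), (np.float64(0.17), np.int64(579)), (np.float64(0.18), np.int64(744))]
top box ((676.0157470703125, 132.0187530517578), (266.7265930175781, 198.62075805664062), 88.23700714111328) [[573.0, 2.0], [771.0, -4.0], [779.0, 262.0], [581.0, 268.0]]
top deck ((615.75927734375, -4.1834716796875), (562.240234375, 664.2395629882812), 85.17890930175781) 0.05049082490692858 c [[261.0, -256.0], [923.0, -312.0], [970.0, 248.0], [308.0, 304.0]]
btn 239 [0.6326 0.2086 0.1675]
btn 123 [0.6271 0.1401 0.1659]
lid n 2836 zmax [0.33168911 0.34898006] [ 47.44534556  29.05923836 104.06311707]
0.1 165 x [0.591 0.712 0.745] y [-0.251  0.053]
0.13 83 x [0.583 0.692 0.726] y [-0.254  0.041]
0.16 108 x [0.579 0.694 0.742] y [-0.262  0.055]
0.19 191 x [0.579 0.709 0.74 ] y [-0.262  0.036]
0.22 74 x [0.571 0.586 0.721] y [-0.246  0.049]
0.25 112 x [0.571 0.714 0.733] y [-0.252  0.056]
0.28 84 x [0.564 0.576 0.589] y [-0.228  0.064]
0.31 61 x [0.563 0.574 0.586] y [-0.213  0.066]
0.34 1470 x [0.564 0.583 0.603] y [-0.23   0.068]
btn 150 [0.6365 0.2075 0.1675]
btn 78 [0.6317 0.1388 0.1658]
btn 36 [0.6263 0.0351 0.1769]
lid n 3379 zmax [0.28121962 0.34705649] [ 32.95176088  29.60787215 134.97780408]
0.1 224 x [0.611 0.702 0.747] y [-0.274  0.047]
0.13 122 x [0.6   0.625 0.74 ] y [-0.274  0.063]
0.16 166 x [0.595 0.626 0.742] y [-0.273  0.057]
0.19 239 x [0.6   0.707 0.745] y [-0.264  0.049]
0.22 120 x [0.589 0.611 0.719] y [-0.255  0.067]
0.25 168 x [0.585 0.61  0.733] y [-0.252  0.066]
0.28 137 x [0.575 0.603 0.617] y [-0.241  0.061]
0.31 152 x [0.573 0.598 0.613] y [-0.24  0.06]
0.34 1246 x [0.567 0.586 0.606] y [-0.233  0.066]
```

Washer pose: about (0.5345, 0.002, 0), yaw −4.8°. The lid is at about 1.45 rad, with its free edge at (0.585, −0.083, 0.348), and the drawer is about 73 mm open. I'll do the drawer first: rise, then cross to a point in front of it while closing and squaring the hand.

>>> {"name": "carry_out", "arguments": {"motion": "0 0 0.03 0 0 0 255; 0 0 0.03 0 0 0 255; 0 0 0.03 0 0 0 255; 0.0235 -0.0267 0 0 0 1.2 255; 0.0235 -0.0267 0 0 0 1.2 255; 0.0235 -0.0267 0 0 0 1.2 255; 0.0235 -0.0267 0 0 0 1.2 255; 0.0235 -0.0267 0 0 0 1.2 255; 0.0235 -0.0267 0 0 0 1.2 255; 0.0235 -0.0267 0 0 0 1.2 255; 0.0235 -0.0267 0 0 0 1.2 255; 0.0235 -0.0267 0 0 0 1.2 255; 0.0235 -0.0267 0 0 0 1.2 255; 0.0235 -0.0267 0 0 0 1.2 255; 0.0235 -0.0267 0 0 0 1.2 255; 0 0 0 0 0 0 255; 0 0 0 0 0 0 255", "grip_force": 10}}

```text
time_s: 1.52
ee_pos: [0.4638, 0.1978, 0.2949]
eef_rot: [-3.141, -0.001, 3.054]
force: [-0.9, 0.4, 0.2]
grip_width: 0.0004
grip_force: 0.0
```

>>> {"name": "carry_out", "arguments": {"motion": "-0.01 0 -0.03 0 0 0 255; 0 0 -0.03 0 0 0 255; 0 0 -0.03 0 0 0 255; 0 0 -0.03 0 0 0 255; 0 0 -0.03 0 0 0 255; 0 0 -0.03 0 0 0 255; 0 0 -0.02 0 0 0 255; 0 0 -0.01 0 0 0 255; 0 0 0 0 0 0 255; 0 0 0 0 0 0 255"}}

```text
time_s: 2.35
ee_pos: [0.4532, 0.1995, 0.0862]
eef_rot: [3.141, 0.0, 3.058]
force: [0.1, 0.7, 1.1]
grip_width: 0.0005
grip_force: 0.0
```

Run:
```python
from h import *
o=ctrl.get_obs();print(o['ee_pos'],o['force'])
a=ctrl.camera('side');b=ctrl.camera('top')
k=lambda im,y,x:cv2.resize(im[y:y+200,x:x+266],(400,300))
cv2.imwrite('pics/d1.png',np.hstack([k(a['pixels'],60,120),k(b['pixels'],130,120)])[:,:,::-1])
```

```text
[0.45323182 0.19950025 0.08618932] [0.07405464 0.67238815 1.107098  ]
```

View pics/d1.png

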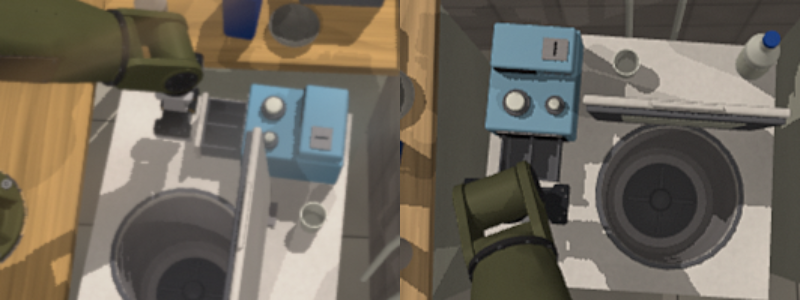

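The picture shows the hand just in front of the drawer front (left crop about (175, 115), drawer at (220, 125)), with the tray and buttons clear. Now I push it in.

>>> {"name": "carry_out", "arguments": {"motion": "0.01 -0.0008 0 0 0 0 255; 0.01 -0.0008 0 0 0 0 255; 0.01 -0.0008 0 0 0 0 255; 0.01 -0.0008 0 0 0 0 255; 0.01 -0.0008 0 0 0 0 255; 0.01 -0.0008 0 0 0 0 255; 0.01 -0.0008 0 0 0 0 255; 0.01 -0.0008 0 0 0 0 255; 0.01 -0.0008 0 0 0 0 255; 0.004 -0.0003 0 0 0 0 255; 0.003 -0.0003 0 0 0 0 255; 0 0 0 0 0 0 255; 0 0 0 0 0 0 255"}}

```text
time_s: 3.53
ee_pos: [0.5503, 0.191, 0.0855]
eef_rot: [-3.142, 0.0, 3.057]
force: [-0.6, -1.1, -0.1]
grip_width: 0.0003
grip_force: 0.0
```

>>> {"name": "carry_out", "arguments": {"motion": "0.003 -0.0003 0 0 0 0 255; 0.003 -0.0002 0 0 0 0 255; 0.002 -0.0002 0 0 0 0 255; 0 0 0 0 0 0 255; 0 0 0 0 0 0 255"}}

```text
time_s: 3.95
ee_pos: [0.5569, 0.1905, 0.0855]
eef_rot: [-3.141, -0.003, 3.057]
force: [-13.9, -0.1, 7.0]
grip_width: 0.0003
grip_force: 6.9
```

Contact on the stop: 14 N at about the expected place. I back off, look, and rise.

>>> {"name": "carry_out", "arguments": {"motion": "-0.01 0.0008 0 0 0 0 255; -0.02 0.0016 0 0 0 0 255; -0.02 0.0016 0 0 0 0 255; 0 0 0.03 0 0 0 255; 0 0 0.035 0 0 0 255; 0 0 0.035 0 0 0 255; 0 0 0.035 0 0 0 255; 0 0 0.035 0 0 0 255; 0 0 0.035 0 0 0 255; 0 0 0.035 0 0 0 255; 0 0 0.035 0 0 0 255; 0 0 0.035 0 0 0 255; 0 0 0.02 0 0 0 255; 0 -0.02 0 0 0 0 255; 0 -0.02 0 0 0 0 255; 0 -0.02 0 0 0 0 255; 0 0 0 0 0 0 255; 0 0 0 0 0 0 255"}}

```text
time_s: 5.45
ee_pos: [0.5084, 0.134, 0.4158]
eef_rot: [3.141, 0.001, 3.056]
force: [-0.2, 0.2, 0.9]
grip_width: 0.0003
grip_force: 0.0
```

```bash
cat > look.py <<'E'
from h import *
import sys
n=sys.argv[1]
o=ctrl.get_obs();print(o['time_s'],o['ee_pos'],o['force'],o['qpos'])
a=ctrl.camera('side');b=ctrl.camera('top');np.savez('s_'+n,**a);np.savez('t_'+n,**b)
k=lambda im,y,x:cv2.resize(im[y:y+200,x:x+266],(400,300))
cv2.imwrite('pics/'+n+'.png',np.hstack([k(a['pixels'],100,140),k(b['pixels'],130,140)])[:,:,::-1])
yaw=np.radians(-4.8)
Rw=R.from_euler('z',yaw).as_matrix();O=np.array([.5345,.002,0])
for c,nm in((a,'side'),(b,'top')):
    w=(cloud(c)-O)@Rw
    # drawer front: in the band before the box
    m=(abs(w[...,1]-.19)<.055)&(w[...,0]>-.12)&(w[...,0]<.027)&(w[...,2]>.1)&(w[...,2]<.135)
    if m.sum():print(nm,'drawer n',m.sum(),'x',np.percentile(w[m][:,0],[2,10,50,90]).round(4))
    L=(abs(w[...,1]+.08)<.15)&(w[...,0]>-.23)&(w[...,0]<.06)&(w[...,2]>.06)&(w[...,2]<.12)
    if L.sum()>50:print(nm,'lid z by x',[(x,np.median(w[L&(abs(w[...,0]-x)<.01)][:,2]).round(4)) for x in(-.18,-.1,-.02)])
E
python3 look.py d2
```

```text
5.45 [0.50837617 0.13398032 0.41576742] [-0.22233965  0.21083803  0.93293829] [ 1.87982022e-01  1.83671776e-01  1.18865181e+00  6.14334236e-05
  1.76852096e+00 -1.29692693e+00]
side drawer n 95 x [0.0187 0.0195 0.0227 0.0264]
```

View pics/d2.png

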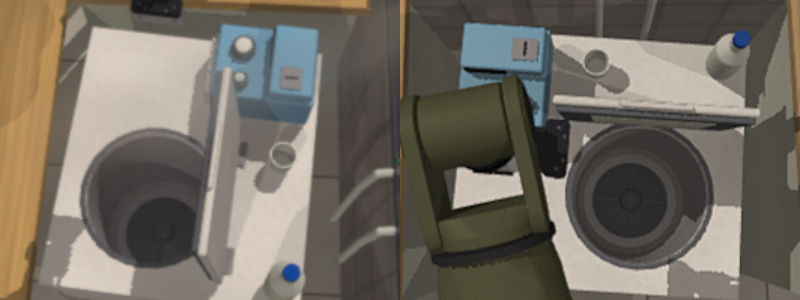

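The drawer front now sits flush in the box (left crop about (218, 65)), at x' ≈ 18 mm. The lid is still up. Now over the lid to behind it.

>>> {"name": "carry_out", "arguments": {"motion": "0.015 -0.022 0 0 0 0 255; 0.015 -0.022 0 0 0 0 255; 0.015 -0.022 0 0 0 0 255; 0.015 -0.022 0 0 0 0 255; 0.015 -0.022 0 0 0 0 255; 0.015 -0.022 0 0 0 0 255; 0.015 -0.022 0 0 0 0 255; 0.015 -0.022 0 0 0 0 255; 0.015 -0.022 0 0 0 0 255; 0.015 -0.022 0 0 0 0 255; 0 0 0 0 0 0 255; 0 0 0 0 0 0 255; 0 0 0 0 0 0 255"}}

```text
time_s: 6.63
ee_pos: [0.6583, -0.0844, 0.4153]
eef_rot: [3.141, -0.0, 3.058]
force: [-0.6, 0.8, 0.2]
grip_width: 0.0005
grip_force: 0.0
```

>>> {"name": "carry_out", "arguments": {"motion": "0 0 -0.025 0 0 0 255; 0 0 -0.025 0 0 0 255; 0 0 -0.025 0 0 0 255; 0 0 -0.025 0 0 0 255; 0 0 -0.02 0 0 0 255; 0 0 -0.01 0 0 0 255; 0 0 0 0 0 0 255; 0 0 0 0 0 0 255"}}

```text
time_s: 7.3
ee_pos: [0.6583, -0.0849, 0.2868]
eef_rot: [-3.142, 0.001, 3.058]
force: [0.6, -0.5, 0.3]
grip_width: 0.0004
grip_force: 0.0
```

```bash
python3 look.py l1
python3 - <<'E'
# lid push path: tip-front edge on outer face at r; offsets of TCP from hinge in washer x-z
import numpy as np
from scipy.spatial.transform import Rotation as R
Rw=R.from_euler('z',-4.8,degrees=True).as_matrix();O=np.array([.5345,.002,0])
for a in np.arange(1.5,-.01,-.1):
    r=.235
    x=-r*np.cos(a)+.02*np.sin(a)+.008*np.cos(0)*(a>0.05); z=r*np.sin(a)+.02*np.cos(a)
    print(round(a,2),(O+Rw@[.08+x,-.08,.056+z]).round(4))
E
```

```text
7.3 [ 0.65825505 -0.08487823  0.28677456] [ 0.57862763 -0.47095768  0.28823692] [-1.83422124e-01  5.28813843e-01  1.01775555e+00  3.04614818e-05
  1.59383356e+00 -1.67059997e+00]
side drawer n 5 x [0.0191 0.0192 0.0228 0.0254]
top drawer n 191 x [0.0157 0.016  0.0199 0.0256]
1.5 [ 0.6188 -0.0854  0.2918]
1.4 [ 0.5953 -0.0834  0.291 ]
1.3 [ 0.5721 -0.0814  0.2878]
1.2 [ 0.5492 -0.0795  0.2823]
1.1 [ 0.527  -0.0777  0.2745]
1.0 [ 0.5057 -0.0759  0.2646]
0.9 [ 0.4855 -0.0742  0.2525]
0.8 [ 0.4666 -0.0726  0.2385]
0.7 [ 0.4492 -0.0711  0.2227]
0.6 [ 0.4335 -0.0698  0.2052]
0.5 [ 0.4195 -0.0686  0.1862]
0.4 [ 0.4076 -0.0676  0.1659]
0.3 [ 0.3977 -0.0668  0.1446]
0.2 [ 0.3899 -0.0661  0.1223]
0.1 [ 0.3845 -0.0657  0.0994]
-0.0 [ 0.3733 -0.0647  0.076 ]
```

View pics/l1.png

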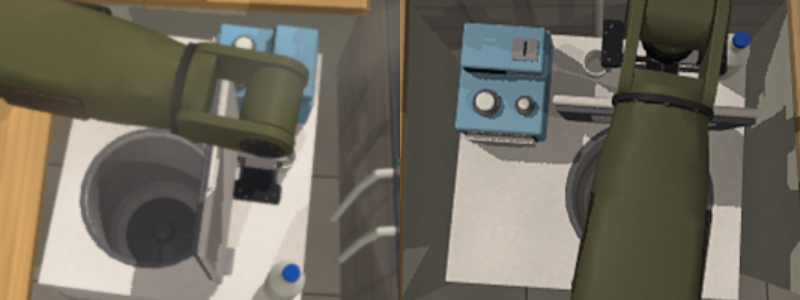

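The hand is behind the lid's outer face with clearance (left crop about (257, 185)), and the drawer is flush. Now I push the lid over along its arc at about 0.3 rad/s.

>>> {"name": "carry_out", "arguments": {"motion": "-0.01 0.0005 0 0 0 0 255; -0.01 0.0005 0 0 0 0 255; -0.01 0.0005 0 0 0 0 255; -0.0095 0.0005 0 0 0 0 255; -0.006 0.0005 0 0 0 0 255; -0.006 0.0005 0 0 0 0 255; -0.006 0.0005 0 0 0 0 255; -0.006 0.0005 0 0 0 0 255; -0.0058 0.0005 0 0 0 0 255; -0.0058 0.0005 0 0 0 0 255; -0.0058 0.0005 0 0 0 0 255; -0.0058 0.0005 0 0 0 0 255; -0.0057 0.0005 -0.001 0 0 0 255; -0.0057 0.0005 -0.001 0 0 0 255; -0.0057 0.0005 -0.0014 0 0 0 255; -0.0057 0.0005 -0.0014 0 0 0 255"}}

```text
time_s: 8.73
ee_pos: [0.549, -0.0776, 0.281]
eef_rot: [-3.141, 0.002, 3.057]
force: [4.0, -0.4, -2.3]
grip_width: 0.0005
grip_force: 2.0
```

>>> {"name": "carry_out", "arguments": {"motion": "-0.0056 0.0005 -0.002 0 0 0 255; -0.0056 0.0005 -0.002 0 0 0 255; -0.0056 0.0005 -0.002 0 0 0 255; -0.0056 0.0005 -0.002 0 0 0 255; -0.0053 0.0005 -0.0025 0 0 0 255; -0.0053 0.0005 -0.0025 0 0 0 255; -0.0053 0.0005 -0.0025 0 0 0 255; -0.0053 0.0005 -0.0025 0 0 0 255; -0.005 0.0004 -0.003 0 0 0 255; -0.005 0.0004 -0.003 0 0 0 255; -0.005 0.0004 -0.003 0 0 0 255; -0.005 0.0004 -0.003 0 0 0 255; -0.0047 0.0004 -0.0035 0 0 0 255; -0.0047 0.0004 -0.0035 0 0 0 255; -0.0047 0.0004 -0.0035 0 0 0 255; -0.0047 0.0004 -0.0035 0 0 0 255"}}

```text
time_s: 10.07
ee_pos: [0.4659, -0.0704, 0.2362]
eef_rot: [3.142, -0.0, 3.057]
force: [3.4, -0.9, 0.9]
grip_width: 0.0005
grip_force: 1.5
```

>>> {"name": "carry_out", "arguments": {"motion": "-0.0044 0.0004 -0.004 0 0 0 255; -0.0044 0.0004 -0.004 0 0 0 255; -0.0044 0.0004 -0.004 0 0 0 255; -0.0044 0.0004 -0.004 0 0 0 255; -0.0039 0.0003 -0.0044 0 0 0 255; -0.0039 0.0003 -0.0044 0 0 0 255; -0.0039 0.0003 -0.0044 0 0 0 255; -0.0039 0.0003 -0.0044 0 0 0 255; -0.0035 0.0003 -0.0048 0 0 0 255; -0.0035 0.0003 -0.0048 0 0 0 255; -0.0035 0.0003 -0.0048 0 0 0 255; -0.0035 0.0003 -0.0048 0 0 0 255; -0.003 0.0002 -0.0051 0 0 0 255; -0.003 0.0002 -0.0051 0 0 0 255; -0.003 0.0002 -0.0051 0 0 0 255; -0.003 0.0002 -0.0051 0 0 0 255"}}

```text
time_s: 11.4
ee_pos: [0.4069, -0.0656, 0.1629]
eef_rot: [3.141, 0.0, 3.057]
force: [3.2, 0.4, 1.1]
grip_width: 0.0005
grip_force: 1.1
```

>>> {"name": "carry_out", "arguments": {"motion": "-0.0025 0.0002 -0.0053 0 0 0 255; -0.0025 0.0002 -0.0053 0 0 0 255; -0.0025 0.0002 -0.0053 0 0 0 255; -0.0025 0.0002 -0.0053 0 0 0 255; -0.002 0.0002 -0.0056 0 0 0 255; -0.002 0.0002 -0.0056 0 0 0 255; -0.002 0.0002 -0.0056 0 0 0 255; -0.002 0.0002 -0.0056 0 0 0 255; -0.0014 0.0001 -0.005 0 0 0 255; -0.0014 0.0001 -0.004 0 0 0 255; -0.0014 0.0001 -0.004 0 0 0 255; -0.0014 0.0001 -0.004 0 0 0 255; 0 0 -0.003 0 0 0 255; 0 0 -0.003 0 0 0 255; 0 0 -0.003 0 0 0 255; 0 0 0 0 0 0 255"}}

```text
time_s: 12.73
ee_pos: [0.3832, -0.0636, 0.0933]
eef_rot: [3.141, -0.001, 3.057]
force: [-0.9, -0.8, 0.5]
grip_width: 0.0007
grip_force: 0.0
```

>>> {"name": "carry_out", "arguments": {"motion": "0 0 -0.002 0 0 0 255; 0 0 -0.002 0 0 0 255; 0 0 -0.002 0 0 0 255; 0 0 -0.002 0 0 0 255; 0 0 -0.002 0 0 0 255; 0 0 -0.002 0 0 0 255; 0 0 0 0 0 0 255"}}

```text
time_s: 13.32
ee_pos: [0.3835, -0.0636, 0.0815]
eef_rot: [3.142, -0.0, 3.057]
force: [0.3, 0.5, 0.8]
grip_width: 0.0001
grip_force: 0.0
```

>>> {"name": "carry_out", "arguments": {"motion": "0 0 -0.002 0 0 0 255; 0 0 -0.002 0 0 0 255; 0 0 -0.0015 0 0 0 255; 0 0 0 0 0 0 255"}}

```text
time_s: 13.65
ee_pos: [0.3835, -0.0636, 0.0763]
eef_rot: [3.142, -0.0, 3.057]
force: [-1.5, -0.5, 1.2]
grip_width: 0.0007
grip_force: 0.4
```

>>> {"name": "carry_out", "arguments": {"motion": "0 0 -0.001 0 0 0 255; 0 0 -0.001 0 0 0 255; 0 0 -0.001 0 0 0 255; 0 0 0 0 0 0 255"}}

```text
time_s: 13.98
ee_pos: [0.3838, -0.0637, 0.0757]
eef_rot: [-3.141, 0.0, 3.057]
force: [-22.6, 4.3, 54.5]
grip_width: 0.0009
grip_force: 27.1
```

A firm stop at 0.0757 m, the height of a shut lid. I lift off and check.

>>> {"name": "carry_out", "arguments": {"motion": "0 0 0.004 0 0 0 255; 0 0 0.015 0 0 0 255; 0 0 0.03 0 0 0 255; 0 0 0.03 0 0 0 255; 0 0 0.03 0 0 0 255; 0 0 0.03 0 0 0 255; 0 0 0.03 0 0 0 255; 0.02 0.02 0.01 0 0 0 255; 0.02 0.03 0 0 0 0 255; 0.02 0.03 0 0 0 0 255; 0.01 0.03 0 0 0 0 255; 0.01 0.03 0 0 0 0 255; 0.01 0.03 0 0 0 0 255; 0 0.03 0 0 0 0 255; 0 0 0 0 0 0 255; 0 0 0 0 0 0 255"}}

```text
time_s: 15.32
ee_pos: [0.4734, 0.1374, 0.2518]
eef_rot: [-3.141, -0.001, 3.059]
force: [-0.3, -0.1, -0.6]
grip_width: 0.0003
grip_force: 0.0
```

```bash
python3 look.py l2
```

```text
15.3167 [0.47344097 0.13741071 0.25183917] [-0.29463521 -0.13077364 -0.61152412] [ 2.08163123e-01  1.38165558e-01  1.60923343e+00  5.90305220e-06
  1.39478316e+00 -1.28053024e+00]
side drawer n 90 x [0.0187 0.0194 0.023  0.0262]
side lid z by x [(-0.18, np.float64(0.0748)), (-0.1, np.float64(0.075)), (-0.02, np.float64(0.075))]
top drawer n 134 x [0.0157 0.0161 0.021  0.0258]
top lid z by x [(-0.18, np.float64(0.0764)), (-0.1, np.float64(0.0765)), (-0.02, np.float64(0.0764))]
```

View pics/l2.png

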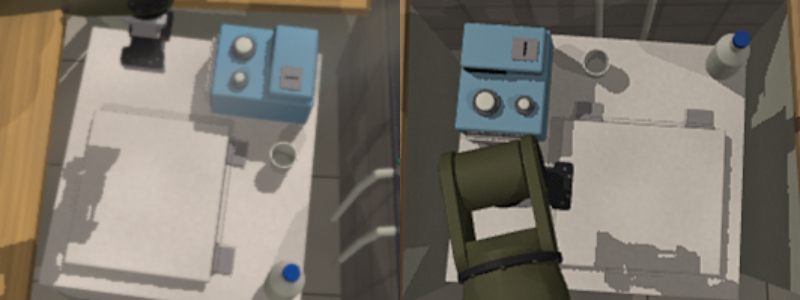

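The lid lies flat, at z = 0.075–0.076 along its length, and the drawer is home. I refine the start button's centre.

Run:
```python
from h import *
for n in('s_l2','t_l2'):
    c=dict(np.load(n+'.npz'));p=cloud(c)
    g=cv2.cvtColor(c['pixels'],cv2.COLOR_RGB2HSV)
    for x0,y0 in((.633,.2105),(.627,.141)):
        near=(np.hypot(p[...,0]-x0,p[...,1]-y0)<.03)&(p[...,2]>.13)
        m=near&(g[...,1]<45)&(g[...,2]>150)
        k,l,st,ce=cv2.connectedComponentsWithStats(m.astype(np.uint8))
        i=1+st[1:,4].argmax();u,v=ce[i]
        K=c['K'];d=att(c['attitude'])@[(u-K[0][2])/K[0][0],-(v-K[1][2])/K[1][1],-1]
        o=np.array(c['position']);print(n,st[i],(o+d*(.172-o[2])/d[2]).round(4), np.percentile(p[l==i][:,2],[10,50,90]).round(4))
```

```text
s_l2 [297 125  11  10  83] [0.636  0.2099 0.172 ] [0.1669 0.1701 0.174 ]
s_l2 [297 149   6   5  24] [0.6305 0.1399 0.172 ] [0.1674 0.1716 0.174 ]
t_l2 [191 192  11  11  98] [0.6353 0.2107 0.172 ] [0.17   0.1724 0.1742]
t_l2 [219 196   7   6  34] [0.6296 0.141  0.172 ] [0.1702 0.1725 0.1752]
```

>>> {"name": "carry_out", "arguments": {"motion": "0.0202 0.009 0 0 0 0 255; 0.0202 0.009 0 0 0 0 255; 0.0202 0.009 0 0 0 0 255; 0.0202 0.009 0 0 0 0 255; 0.0202 0.009 0 0 0 0 255; 0.0202 0.009 0 0 0 0 255; 0.0202 0.009 0 0 0 0 255; 0.0202 0.009 0 0 0 0 255; 0 0 -0.02 0 0 0 255; 0 0 -0.02 0 0 0 255; 0 0 -0.02 0 0 0 255; 0 0 0 0 0 0 255; 0 0 0 0 0 0 255; 0 0 0 0 0 0 255"}}

```text
time_s: 16.58
ee_pos: [0.6357, 0.2078, 0.194]
eef_rot: [3.141, 0.002, 3.056]
force: [-0.4, 0.0, 0.5]
grip_width: 0.0008
grip_force: 0.0
```

>>> {"name": "carry_out", "arguments": {"motion": "-0.0005 0.0025 -0.005 0 0 0 255; 0 0 -0.006 0 0 0 255; 0 0 -0.006 0 0 0 255; 0 0 -0.004 0 0 0 255; 0 0 -0.003 0 0 0 255; 0 0 -0.002 0 0 0 255; 0 0 0 0 0 0 255; 0 0 0 0 0 0 255"}}

```text
time_s: 17.25
ee_pos: [0.6346, 0.2109, 0.1668]
eef_rot: [3.141, 0.0, 3.057]
force: [-2.6, -1.9, 6.0]
grip_width: 0.0005
grip_force: 2.3
```

>>> {"name": "carry_out", "arguments": {"motion": "0 0 -0.001 0 0 0 255; 0 0 0 0 0 0 255; 0 0 0 0 0 0 255"}}

```text
time_s: 17.5
ee_pos: [0.6347, 0.2109, 0.1663]
eef_rot: [3.141, 0.001, 3.057]
force: [-5.2, -1.0, 8.5]
grip_width: 0.0003
grip_force: 4.4
```

>>> {"name": "carry_out", "arguments": {"motion": "0 0 -0.001 0 0 0 255; 0 0 0 0 0 0 255; 0 0 0 0 0 0 255"}}

```text
time_s: 17.75
ee_pos: [0.6347, 0.2109, 0.1661]
eef_rot: [3.141, 0.001, 3.057]
force: [-7.9, -0.7, 14.3]
grip_width: 0.0006
grip_force: 7.2
```

Hard stop at 0.166 m, the full 6 mm of travel, with 14 N against the button's 5 N. I release and withdraw.

>>> {"name": "carry_out", "arguments": {"motion": "0 0 0.003 0 0 0 255; 0 0 0.004 0 0 0 255; 0 0 0.008 0 0 0 255; 0 0 0.02 0 0 0 255; 0 0 0.03 0 0 0 255; 0 0 0.03 0 0 0 255; 0 0 0.03 0 0 0 255; -0.03 -0.01 0 0 0 0 255; -0.03 -0.01 0 0 0 0 255; -0.03 -0.01 0 0 0 0 255; -0.03 -0.01 0 0 0 0 255; -0.03 -0.01 0 0 0 0 255; -0.03 -0.01 0 0 0 0 255; 0 0 0 0 0 0 255; 0 0 0 0 0 0 255; 0 0 0 0 0 0 255"}}

```text
time_s: 19.08
ee_pos: [0.4552, 0.151, 0.2898]
eef_rot: [3.141, 0.001, 3.057]
force: [-0.5, 0.5, 0.6]
grip_width: 0.0007
grip_force: 0.0
```

```bash
python3 look.py f
```

```text
19.0833 [0.45520547 0.1509812  0.28980218] [-0.52546724  0.49686339  0.57736399] [ 2.43886740e-01  8.58448434e-02  1.58048754e+00 -3.00609308e-05
  1.47428375e+00 -1.24237123e+00]
side drawer n 91 x [0.0186 0.0195 0.023  0.0262]
side lid z by x [(-0.18, np.float64(0.075)), (-0.1, np.float64(0.0747)), (-0.02, np.float64(0.0752))]
top drawer n 187 x [0.0159 0.016  0.0202 0.0256]
top lid z by x [(-0.18, np.float64(0.0764)), (-0.1, np.float64(0.0763)), (-0.02, np.float64(0.0764))]
```

View pics/f.png

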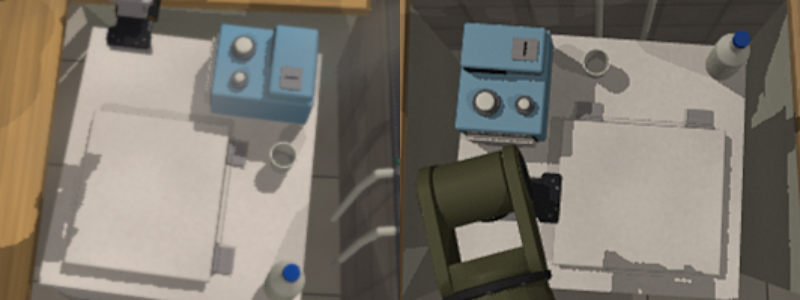

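The lid is flat, the drawer is flush, the scoop and softener haven't moved, and the hand is clear.

```bash
python3 -c "
from station import ctrl
print(ctrl.hand_in())"
```

```text
the job is handed in; nothing more can be done
None
```

The job is handed in at about 19 s: drawer pushed home, lid lowered gently until shut, then the start button pressed its full 6 mm and released; the stop button wasn't touched, and the final pictures show the lid flat and the drawer flush.

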